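# Rub down a taped-on model arch

## Robot

A 6-joint arm with a two-finger parallel gripper is mounted at the origin on the work surface. World frame = base frame: x ahead of the robot, y to its left, z up, the work surface at z = 0. Lengths are in m, angles in rad, forces in N, time in s.
With the tool pointing down it reaches from about 0.35 to 0.775 m from the base axis. Payload 7.3 kg.
Tool frame: the origin (TCP) lies at the very end of the fingers, on their centre line; the grasp point (between the pads) lies 19 mm behind it; z points along the fingers, y is the line along which they close (so a half turn about z gives the same grasp; the last joint's range is limited). The gripper opens to 92 mm and grips with 3 to 60 N. Pads are 19 mm wide; open, the fingers measure 130 mm over their backs; the gripper's body (75 mm by 190 mm) begins 47 mm behind the grasp point.
Start: joints at [-1.281, 0.342, 1.524, -0, 1.275, -0.146], TCP at [0.222, -0.476, 0.227] pointing down, gripper open.
Joint ranges: [-2.53, 2.53], [-0.77, 2.02], [0.04, 2.7], [-1, 4.14], [0.28, 2.66], [-3.11, 3.11]. Speed limits (rad/s): [2.57, 2.57, 3.14, 3.14, 3.14, 3.14].

## Interface

Orientations are given as [roll, pitch, yaw] about the fixed x, y, z axes, in that order (R = Rz(yaw) Ry(pitch) Rx(roll)).
In Python, from cell import telemetry, eyes, job gives the robot as it stands.
- The arm moves only by the tool apply_moves, never from a script. Its arguments are lists of equal length, an entry for each row: "delta_pos": the shift along the world's x, y, z each as a share of 0.4 m, from -1 to 1, a list of three; "dr": the turn, a rotation vector about the world's x, y, z each as a share of 0.5 rad, from -1 to 1, a list of three; "jaw": the opening, from 0 (shut) to 1 (fully open). A call has 1 to 8 rows; each row is the pose to reach, as a shift and turn from the pose commanded when the call began; what a row does not reach only later rows make up. A row lasts 1/12 s, in which the tool goes at most 41.7 mm and 7.16 degrees, less where a joint would pass 70% of its speed; a pose out of reach is approached as far as the arm can. A call with a number of a shift or a turn outside -1 to 1 is refused whole. A call with a gripper value outside its range is refused whole. The fingers move at their own pace and stop on an object; "force" is the grip in N (left out, the last holds). Time passes only in rows, so rows that repeat a pose let the fingers close. It gives the time, the measured TCP pose, the force, the opening and the grip force at its end, in the units of the state.
- telemetry.observe(): the state, without advancing time (a new reading comes with each control period).
- eyes.read_camera(name): name is "scene" or "top"; returns the picture (480x640x3 uint8, red, green, blue); there is no depth.
- eyes.camera_model(name): a dict with "vertical_fov" (degrees; the focal length in pixels is half the picture's height over the tangent of half this angle, whatever the lens; pixels are square), "cx", "cy" (the principal point, pixels), "rvec" (rotation vector, rad) and "tvec" (3), from world to camera coordinates, as OpenCV has them. Camera axes: x right, y down, z forward; pixel columns grow to the right and rows downward; lengths in m; the calibration is good to about 2 mm. A picture is of the moment at which its call begins. camera_model takes no time and is no camera call.
- job.hand_in(): hands the job in; it is judged then, once.
The state is a dict: "time": time; "qpos": joint angles; "qvel": joint speeds; "joint_efforts": joint torques, N m; "tool_pos": TCP position; "tool_rot": TCP orientation; "contact_force": force on the tool from outside, world axes, zero at the start; "torque": the same for the moment, N m; "opening": finger opening in m; "grip_force": force on a finger pad.
Only numpy, scipy, OpenCV 4.12 (cv2) and the standard library are available. Lean on these libraries where they do the work, as an engineer would, in place of code of your own. Each camera call takes 0.05 s, during which the arm holds its last target. There are 200 camera calls.

## Task

The stone arch has just been stuck onto the model wall panel with double-sided tape. Run the closed fingertips along the middle of the arch stones, from the foot beside the tapered buttress, over the crown and down to the other foot, pressing lightly on every stone in turn so that the tape takes hold. The casting is brittle and lies in springy foam: do not press hard, do not lift or tip the panel out of its bed, leave the other things where they are, and finish with the hand clear.

Things in the scene. Friction and masses are not known exactly. Their poses are not given: they have to be found in the camera images.
- foam_bed: dark foam tray fixed to the bench that cradles the wall panel, 188 mm (its x) by 338 mm (its y), rim 12 mm wide and 27 mm high; origin on the bench under its centre; x points from the foot of the wall to its top, y towards the buttress side
- foam_base (a joint): how far the springy foam floor of the bed is pressed down, in m: 0 at rest, at most 0.010; it (and the panel on it) gives way level after the first 0.3 to 2.5 N, then 1.4 mm per newton, and comes back up when let go; at the bottom it is hard
- wall_panel: cast brick wall panel lying loose, face up, in the foam bed: 160 (x, foot to top of the wall) x 310 (y) x 10 mm thick, round-headed opening through its middle; origin under its centre, 22 mm above the bench; axes as foam_bed's. A tapered brick buttress (y 106 to 144, x -80 to 56 mm, its top 20 mm above the panel's underside) stands on it on the +y side of the arch
- arch: pale arch of 9 stones fixed on the brick face round the opening: two straight legs of 1 stone along x, a half ring of 7 (centre x = -50, y = 0, radii 58 and 82 mm, keystone 6 mm longer outwards); 24 mm wide, flat top 6 mm above the brick face, 38 mm above the bench at rest; origin on the brick face level (32 mm above the bench) at the panel's centre, axes as the panel's
- stone_01 (a point): middle line of the arch, on the top face of stone 1 of 9: the first, the foot beside the buttress, at x = -65, y = +70 mm in the arch's frame; the points run on in order along the arch's middle line, about 31 mm apart
- stone_02 (a point): middle line of the arch, on the top face of stone 2 of 9: first stone of the half ring on the buttress side
- stone_03 (a point): middle line of the arch, on the top face of stone 3 of 9
- stone_04 (a point): middle line of the arch, on the top face of stone 4 of 9
- stone_05 (a point): middle line of the arch, on the top face of stone 5 of 9: the keystone at the crown, at x = +20, y = 0 mm in the arch's frame
- stone_06 (a point): middle line of the arch, on the top face of stone 6 of 9
- stone_07 (a point): middle line of the arch, on the top face of stone 7 of 9
- stone_08 (a point): middle line of the arch, on the top face of stone 8 of 9: last stone of the half ring
- stone_09 (a point): middle line of the arch, on the top face of stone 9 of 9: the last, the other foot, at x = -65, y = -70 mm in the arch's frame
- paint_tin: small unopened steel paint tin, 33 mm across, 34 mm tall, standing on the wall panel's brick face beside the arch foot away from the buttress; origin under its centre; leave it alone
- filler_jar: squat jar with brass lid, 87 mm across, 72 mm tall, standing on the bench beside the foam bed; origin under its centre; leave it alone
- wash_bottle: grey bottle with white cap, 58 mm across, 82 mm tall, standing on the bench beside the foam bed; origin under its centre; leave it alone
- pump_spray: slim pump spray bottle, 38 mm across, 116 mm tall, standing on the bench beside the foam bed; origin under its centre; leave it alone
- tape_roll: roll of double-sided tape lying flat, 84 mm across, 20 mm high, on the bench beyond the foam bed; origin under its centre; leave it alone
- brush: slim paint brush, 185 mm long, 9 mm thick, lying on the bench on the robot's side of the foam bed; origin under its middle; leave it alone
- pier_casting: loose tapered brick pier casting, 110 x 32 x 17 mm, lying on the bench beyond the foam bed; origin under its centre; leave it alone

How it is judged:
On the way, in this order (a step that is already met when the one before it is completed fails the run):
1. fingertips press on the arch at stone 1 (within 15 mm of its middle, more than 0.5 N) (horizontal distance between the grasp point and stone_01 below 0.015 m and contact force between the fingers and arch above 0.5 N), for 0.1 s.
2. fingertips press on the arch at stone 2 (within 15 mm of its middle, more than 0.5 N) (horizontal distance between the grasp point and stone_02 below 0.015 m and contact force between the fingers and arch above 0.5 N), for 0.1 s.
3. fingertips press on the arch at stone 3 (within 15 mm of its middle, more than 0.5 N) (horizontal distance between the grasp point and stone_03 below 0.015 m and contact force between the fingers and arch above 0.5 N), for 0.1 s.
4. fingertips press on the arch at stone 4 (within 15 mm of its middle, more than 0.5 N) (horizontal distance between the grasp point and stone_04 below 0.015 m and contact force between the fingers and arch above 0.5 N), for 0.1 s.
5. fingertips press on the arch at stone 5 (within 15 mm of its middle, more than 0.5 N) (horizontal distance between the grasp point and stone_05 below 0.015 m and contact force between the fingers and arch above 0.5 N), for 0.1 s.
6. fingertips press on the arch at stone 6 (within 15 mm of its middle, more than 0.5 N) (horizontal distance between the grasp point and stone_06 below 0.015 m and contact force between the fingers and arch above 0.5 N), for 0.1 s.
7. fingertips press on the arch at stone 7 (within 15 mm of its middle, more than 0.5 N) (horizontal distance between the grasp point and stone_07 below 0.015 m and contact force between the fingers and arch above 0.5 N), for 0.1 s.
8. fingertips press on the arch at stone 8 (within 15 mm of its middle, more than 0.5 N) (horizontal distance between the grasp point and stone_08 below 0.015 m and contact force between the fingers and arch above 0.5 N), for 0.1 s.
9. fingertips press on the arch at stone 9 (within 15 mm of its middle, more than 0.5 N) (horizontal distance between the grasp point and stone_09 below 0.015 m and contact force between the fingers and arch above 0.5 N), for 0.1 s.
At the end, for the whole second after the job is handed in: Stones 1 to 9 were pressed in turn, fingertips within 15 mm of each middle, over 0.5 N; at the end the panel rests flat in its bed (height within 3 mm, place within 8 mm, foam up within 2 mm) and all other things are within 30 mm of where they were (value of joint foam_base below 0.002 m and z of wall_panel in the frame of foam_bed between 0.019 and 0.025 m and angle between wall_panel's own z axis and vertical below 0.03 rad and horizontal distance between wall_panel and foam_bed below 0.008 m and linear speed of wall_panel below 0.01 m/s and not (distance of any of paint_tin, filler_jar, wash_bottle, pump_spray, tape_roll, brush, pier_casting from where it was at the start of the episode above 0.03 m)); the robot touches nothing.
It fails at once if the panel or its arch is pressed or struck with more than 20 N (contact force between any of the fingers, the arm and wall_panel above 20 N or contact force between any of the fingers, the arm and arch above 20 N).
It fails at once if the panel is lifted more than 6 mm or tipped out of its bed (z of wall_panel in the frame of foam_bed above 0.028 m or angle between wall_panel's own z axis and vertical above 0.1 rad).
It fails at once if another thing is moved or lifted more than 30 mm (distance of any of paint_tin, filler_jar, wash_bottle, pump_spray, tape_roll, brush, pier_casting from where it was at the start of the episode above 0.03 m).
It also fails if it takes over 53 s, if anything falls off the work surface, if the arm or the gripper's body presses on something with over 40 N, if the wrist force passes 120 N, or if a joint passes its speed limit or range.

## Working session

There is one attempt and no reset: what is moved stays moved. The work goes in short steps, Python scripts to look and compute and a tool call to move; the robot and the scene stay as the last step left them, time stands still between calls to the robot, and variables do not carry over. Pictures are saved under pics/ and viewed, at most 10 in all, crops included, and the job is handed in when it is done.

Besides the shell and the picture viewer there is one more tool, called in YAML: its name, and indented under it one key for each argument. apply_moves: Moves the arm, as the interface text tells. Its arguments: {"type":"object","properties":{"delta_pos":{"type":"array"},"dr":{"type":"array"},"jaw":{"type":"array"},"force":{"type":"number"}},"required":["delta_pos","dr","jaw"]}

```bash
mkdir -p pics
python3 - <<'E'
from cell import telemetry, eyes
import cv2
for n in("top","scene"):
    cv2.imwrite(f"pics/{n}0.png",eyes.read_camera(n)[:,:,::-1]); print(eyes.camera_model(n))
print(telemetry.observe())
E
```

```text
{'vertical_fov': 49.678250581780105, 'cx': 315.8754356497535, 'cy': 241.63057384954058, 'rvec': array([ 2.13292592, -2.11723728,  0.21192354]), 'tvec': array([0.02656045, 0.59530336, 0.85065894])}
{'vertical_fov': 42.35349605314812, 'cx': 324.09879518092225, 'cy': 231.80876541608868, 'rvec': array([ 1.79708784,  1.56239507, -0.74333558]), 'tvec': array([-0.12241076, -0.30122371,  1.5825305 ])}
{'time': 0.1, 'qpos': array([-1.28100914e+00,  3.42663358e-01,  1.52490520e+00, -1.10703204e-05,
        1.27540591e+00, -1.45993617e-01]), 'qvel': array([-0.00101589, -0.00152607, -0.00361853,  0.00041888,  0.00155554,
       -0.00109415]), 'joint_efforts': array([ 2.14618260e-03, -4.32002556e+01, -2.44694817e+01,  7.18892715e-02,
        5.26707165e-02, -5.53426821e-05]), 'tool_pos': array([ 0.22152883, -0.47557761,  0.2261148 ]), 'tool_rot': array([-3.14022400e+00, -1.90545616e-04,  4.35783907e-01]), 'contact_force': array([-0.45463486, -0.14005908, -0.04466834]), 'torque': array([-0.03160938, -0.02868577, -0.00336656]), 'grip_force': 0.0, 'opening': 0.09179478157855384}
```

View pics/top0.png

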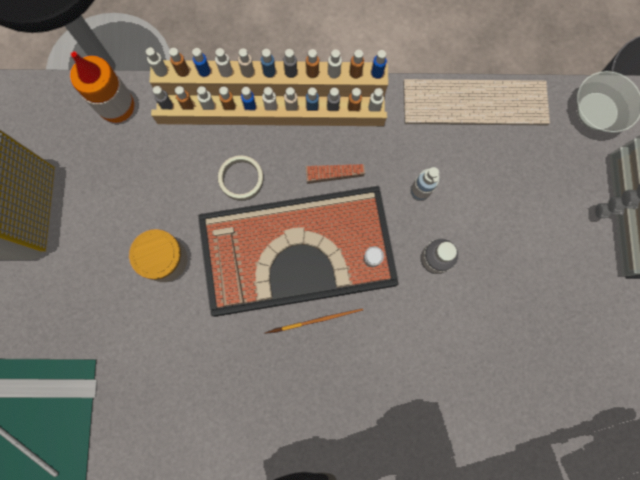

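View pics/scene0.png

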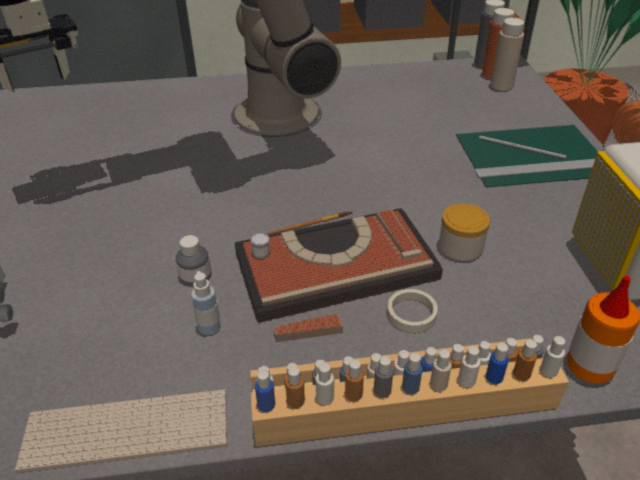

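The top view shows the arch centred at about (302,265). The buttress is on its left at (228,265), the tin on its right at (374,256), and the wall top faces up (+x). Next I measure the arch and the bed rim.

```bash
cat > h.py <<'E'
import numpy as np, cv2
from cell import eyes
def ray(n,uv,z):
    m=eyes.camera_model(n); f=240/np.tan(np.radians(m['vertical_fov'])/2)
    R=cv2.Rodrigues(m['rvec'])[0]; uv=np.asarray(uv,float).reshape(-1,2)
    d=np.c_[(uv[:,0]-m['cx'])/f,(uv[:,1]-m['cy'])/f,np.ones(len(uv))]@R
    c=-R.T@m['tvec']; return (c+d*((z-c[2])/d[:,2])[:,None])[:,:2]
E
python3 - <<'E'
from h import *
for n in("top","scene"):
    im=cv2.imread(f"pics/{n}0.png"); hsv=cv2.cvtColor(im,cv2.COLOR_BGR2HSV)
    x0,y0,x1,y1=(248,222,356,304) if n=="top" else (274,212,376,270)
    roi=np.zeros(im.shape[:2],np.uint8); roi[y0:y1,x0:x1]=255
    m=cv2.inRange(hsv,(8,25,105),(30,130,255))&roi
    m=cv2.morphologyEx(m,cv2.MORPH_CLOSE,np.ones((3,3)))
    cs=cv2.findContours(m,cv2.RETR_EXTERNAL,cv2.CHAIN_APPROX_NONE)[0]; c=max(cs,key=cv2.contourArea)
    print(n,cv2.boundingRect(c),cv2.contourArea(c))
    cv2.drawContours(im,[c],-1,(0,255,0),1); 
    P=ray(n,c,.038); r=cv2.minAreaRect((P*1000).astype(np.float32)); print("arch",r)
    g=cv2.inRange(hsv,(0,0,0),(180,255,62))
    cv2.imwrite(f"pics/{n}_arch.png",cv2.resize(im[y0-30:y1+30,x0-30:x1+30],None,fx=3,fy=3))
    if n=="top":
        brick=cv2.inRange(hsv,(0,110,60),(9,255,255)); brick[:185]=0;brick[315:]=0;brick[:,:190]=0;brick[:,400:]=0
        brick=cv2.morphologyEx(brick,cv2.MORPH_OPEN,np.ones((3,3)))
        Q=ray(n,cv2.findNonZero(brick),.032); print("brick",cv2.minAreaRect((Q*1000).astype(np.float32)))
        tin=ray(n,[374,256],.066); print("tin",tin)
    b=g.copy(); 
    for cc in cv2.findContours(g,cv2.RETR_EXTERNAL,cv2.CHAIN_APPROX_NONE)[0]:
        if cv2.contourArea(cc)>5000: print("dark",cv2.boundingRect(cc),cv2.minAreaRect((ray(n,cc,.027)*1000).astype(np.float32)))
a=cv2.imread("pics/top_arch.png");b=cv2.imread("pics/scene_arch.png")
h=max(a.shape[0],b.shape[0])
o=np.vstack([cv2.copyMakeBorder(x,0,0,0,max(a.shape[1],b.shape[1])-x.shape[1],0) for x in(a,b)])
s=min(1,600/o.shape[0]); cv2.imwrite("pics/arch.png",cv2.resize(o,None,fx=s,fy=s))
E
```

```text
top (248, 222, 108, 80) 3154.0
arch ((565.4671630859375, 55.631683349609375), (141.17568969726562, 190.5508270263672), 1.7928017377853394)
brick ((582.3853759765625, 64.05846405029297), (149.64212036132812, 310.6841735839844), 9.82828426361084)
tin [[ 0.56889919 -0.06938008]]
scene (279, 212, 95, 56) 1468.0
arch ((563.4130249023438, 66.91400146484375), (126.926513671875, 183.55255126953125), 12.951656341552734)
dark (0, 0, 196, 90) ((-534.5347900390625, -541.3892822265625), (729.6328125, 615.3643188476562), 4.9587602615356445)
```

View pics/arch.png

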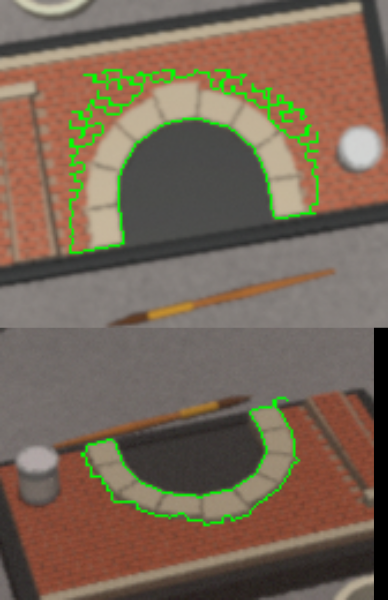

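The mask leaks into the brick in the top view, and the stones themselves show clearly. I'll tighten the saturation limit and fit again.

Run:
```python
from h import *
out=[]
for n in("top","scene"):
    im=cv2.imread(f"pics/{n}0.png"); hsv=cv2.cvtColor(im,cv2.COLOR_BGR2HSV)
    x0,y0,x1,y1=(248,222,356,304) if n=="top" else (274,210,376,270)
    roi=np.zeros(im.shape[:2],np.uint8); roi[y0:y1,x0:x1]=255
    pts={"top":[(264,268),(295,237),(341,266)],"scene":[(366,230),(325,258),(291,243)]}[n]
    print([hsv[v,u].tolist() for u,v in pts])
    sat=hsv[...,1]; m=cv2.inRange(hsv,(8,30,95),(30,98,255))&roi
    m=cv2.morphologyEx(m,cv2.MORPH_CLOSE,np.ones((3,3)))
    m=cv2.morphologyEx(m,cv2.MORPH_OPEN,np.ones((3,3)))
    c=max(cv2.findContours(m,cv2.RETR_EXTERNAL,cv2.CHAIN_APPROX_NONE)[0],key=cv2.contourArea)
    P=ray(n,c,.038)*1000; (cx,cy),s,a=cv2.minAreaRect(P.astype(np.float32)); print(n,(cx,cy),s,a)
    cv2.drawContours(im,[c],-1,(0,255,0),1); out.append(cv2.resize(im[y0-10:y1+10,x0-10:x1+10],(360,240)))
    if n=="top":
        # foot of inner opening & circle on outer contour: robust algebraic fit, points in rough ring
        for th in (np.radians(a if a<45 else a-90),np.radians(9.83)):
            Rt=np.array([[np.cos(th),np.sin(th)],[-np.sin(th),np.cos(th)]])
            L=(P-[cx,cy])@Rt.T+[-21,0]
            d=np.hypot(L[:,0]+50,L[:,1]); k=L[:,0]>-45
            for lab,sel in(("in",k&(d<68)),("out",k&(d>74)&(abs(L[:,1])>18))):
                X=L[sel]; A=np.c_[2*X,np.ones(len(X))]; q=np.linalg.lstsq(A,(X**2).sum(1),rcond=None)[0]
                print(np.degrees(th),lab,len(X),q[:2],np.sqrt(q[2]+q[:2]@q[:2]), "world",q[:2]@Rt-[-21,0]@Rt+[cx,cy])
            print("xrange",L.min(0),L.max(0))
    # coping strip ends of panel + bed dark outline
    if n=="top":
        g=cv2.inRange(cv2.GaussianBlur(hsv[...,2],(3,3),0),0,60); g[:180]=0;g[320:]=0;g[:,:190]=0;g[:,405:]=0
        c=max(cv2.findContours(g,cv2.RETR_EXTERNAL,cv2.CHAIN_APPROX_NONE)[0],key=lambda q:len(q))
        print("bed",cv2.boundingRect(c),cv2.minAreaRect((ray(n,c,.027)*1000).astype(np.float32)))
cv2.imwrite("pics/arch2.png",np.vstack(out))
```

```text
[[20, 52, 195], [19, 54, 193], [18, 54, 195]]
top (565.7909545898438, 60.689125061035156) (118.33867645263672, 170.17010498046875) 9.683505058288574
9.683505058288574 in 86 [-48.9856767    0.58093871] 56.900836057727936 world [538.1063025   56.55443906]
9.683505058288574 out 109 [-49.39742954   0.40050328] 81.40705991844042 world [537.73076658  56.30731534]
xrange [-80.16935516 -85.08505581] [38.16933068 85.08504526]
9.83 in 86 [-48.98409987   0.65249105] 56.900836057727886 world [538.1063025   56.55443906]
9.83 out 109 [-49.39631271   0.47310898] 81.40705991844041 world [537.73076658  56.30731534]
xrange [-80.38248246 -84.98326468] [38.18208593 85.23389555]
bed (200, 188, 191, 74) ((608.75830078125, 68.9173355102539), (139.79844665527344, 330.72705078125), 9.446383476257324)
[[17, 63, 159], [18, 63, 158], [18, 60, 158]]
scene (565.5488891601562, 60.929622650146484) (123.02627563476562, 169.77308654785156) 9.867242813110352
```

View pics/arch2.png

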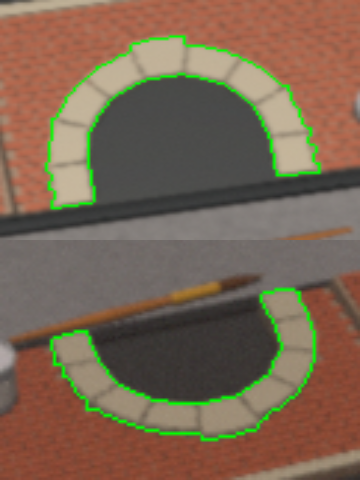

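Both views agree. The ring centre is at about (0.538, 0.0564) and the yaw is about 9.75°. The fitted radii, 57 and 81.4 mm, match the given 58 and 82. Now I compute the waypoints.

Run:
```python
import numpy as np
t=np.radians(9.75);c=np.array([.5379,.0564]);R=np.array([[np.cos(t),-np.sin(t)],[np.sin(t),np.cos(t)]])
a=np.radians((np.arange(2,9)-1.5)*180/7)
L=np.vstack([[-15,70],np.c_[70*np.sin(a),70*np.cos(a)],[-15,-70]])/1000
W=c+L@R.T; np.save("w.npy",W)
print(W.round(4)); print("reach",np.hypot(*W.T).round(3)); print("d/0.4",(np.diff(W,axis=0)/.4).round(4).tolist())
print("first",(W[0]-[.222,-.476])/.4,"turn",(t-.4358)/.5)
```

```text
[[ 0.5113  0.1228]
 [ 0.5417  0.1263]
 [ 0.5716  0.1177]
 [ 0.5949  0.097 ]
 [ 0.6069  0.0683]
 [ 0.6052  0.0371]
 [ 0.5902  0.0099]
 [ 0.5648 -0.0082]
 [ 0.535  -0.0151]]
reach [0.526 0.556 0.584 0.603 0.611 0.606 0.59  0.565 0.535]
d/0.4 [[0.0761, 0.0086], [0.0749, -0.0214], [0.0582, -0.0518], [0.0299, -0.0719], [-0.0042, -0.0778], [-0.0375, -0.0682], [-0.0634, -0.0452], [-0.0746, -0.0173]]
first [0.72315548 1.4971217 ] turn -0.5312607958611058
```

apply_moves:
  delta_pos:
    - [0.02,0.04,0]
    - [0.055,0.115,0]
    - [0.095,0.2,0]
    - [0.135,0.285,0]
    - [0.175,0.37,0]
    - [0.215,0.45,0]
    - [0.255,0.53,0]
    - [0.295,0.61,0]
  dr:
    - [0,0,-0.05]
    - [0,0,-0.1]
    - [0,0,-0.2]
    - [0,0,-0.3]
    - [0,0,-0.4]
    - [0,0,-0.45]
    - [0,0,-0.5]
    - [0,0,-0.53]
  jaw: [0,0,0,0,0,0,0,0]
  force: 10

```text
time: 0.77
tool_pos: [0.3399, -0.2301, 0.2266]
tool_rot: [-3.141, 0.0, 0.169]
contact_force: [1.6, 0.1, 0.1]
opening: 0.0431
grip_force: 0.0
```

apply_moves:
  delta_pos:
    - [0.04,0.08,0]
    - [0.08,0.165,0]
    - [0.12,0.25,0]
    - [0.16,0.335,0]
    - [0.2,0.42,0]
    - [0.24,0.51,0]
    - [0.28,0.6,0]
    - [0.32,0.68,0]
  dr:
    - [0,0,0]
    - [0,0,0]
    - [0,0,0]
    - [0,0,0]
    - [0,0,0]
    - [0,0,0]
    - [0,0,0]
    - [0,0,0]
  jaw: [0,0,0,0,0,0,0,0]

```text
time: 1.43
tool_pos: [0.4678, 0.0425, 0.2266]
tool_rot: [-3.141, 0.0, 0.171]
contact_force: [0.2, -0.4, 0.7]
opening: 0.0004
grip_force: 0.0
```

apply_moves:
  delta_pos:
    - [0.04,0.08,-0.02]
    - [0.08,0.15,-0.06]
    - [0.1,0.19,-0.12]
    - [0.108,0.207,-0.19]
    - [0.108,0.207,-0.26]
    - [0.108,0.207,-0.32]
    - [0.108,0.207,-0.36]
    - [0.108,0.207,-0.36]
  dr:
    - [0,0,0]
    - [0,0,0]
    - [0,0,0]
    - [0,0,0]
    - [0,0,0]
    - [0,0,0]
    - [0,0,0]
    - [0,0,0]
  jaw: [0,0,0,0,0,0,0,0]

```text
time: 2.1
tool_pos: [0.5082, 0.1227, 0.0791]
tool_rot: [-3.141, 0.008, 0.171]
contact_force: [-0.2, -0.0, -0.9]
opening: 0.0004
grip_force: 0.0
```

apply_moves:
  delta_pos:
    - [0,0,0]
    - [0,0,0]
    - [0,0,0]
  dr:
    - [0,0,0]
    - [0,0,0]
    - [0,0,0]
  jaw: [0,0,0]

```text
time: 2.35
tool_pos: [0.5118, 0.1229, 0.0841]
tool_rot: [3.141, -0.003, 0.171]
contact_force: [-0.5, 0.1, 0.6]
opening: 0.0005
grip_force: 0.0
```

Run:
```python
from cell import telemetry, eyes
import cv2,numpy as np
a=eyes.read_camera("top")[200:320,190:350,::-1];b=eyes.read_camera("scene")[150:300,230:470,::-1]
cv2.imwrite("pics/near.png",np.vstack([cv2.resize(a,(400,300)),cv2.resize(b,(400,250))]))
s=telemetry.observe();print(s['tool_pos'],s['tool_rot'],s['contact_force'])
```

```text
[0.51158738 0.12286708 0.0839865 ] [ 3.14133132e+00 -2.36533060e-03  1.70644406e-01] [ 0.65890169  0.11353874 -0.64286063]
```

View pics/near.png

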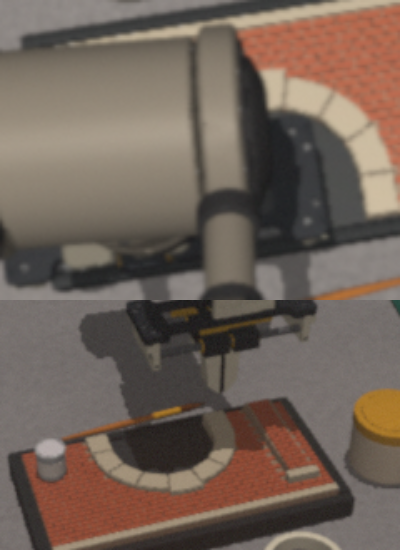

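The top view shows the arm over the first foot. In the scene view the closed fingertips, at crop (222,385), hang above stone 1, clear of the buttress. Now I descend gently.

apply_moves:
  delta_pos:
    - [0,0,-0.01]
    - [0,0,-0.03]
    - [0,0,-0.055]
    - [0,0,-0.08]
    - [0,0,-0.095]
    - [0,0,-0.1]
    - [0,0,-0.1]
    - [0,0,-0.1]
  dr:
    - [0,0,0]
    - [0,0,0]
    - [0,0,0]
    - [0,0,0]
    - [0,0,0]
    - [0,0,0]
    - [0,0,0]
    - [0,0,0]
  jaw: [0,0,0,0,0,0,0,0]

```text
time: 3.12
tool_pos: [0.5109, 0.1229, 0.0426]
tool_rot: [3.142, 0.0, 0.171]
contact_force: [0.5, 0.5, 0.5]
opening: 0.0002
grip_force: 0.0
```

apply_moves:
  delta_pos:
    - [0,0,-0.0025]
    - [0,0,-0.005]
    - [0,0,-0.0075]
    - [0,0,-0.01]
    - [0,0,-0.0125]
    - [0,0,-0.0125]
    - [0,0,-0.0125]
    - [0,0,-0.0125]
  dr:
    - [0,0,0]
    - [0,0,0]
    - [0,0,0]
    - [0,0,0]
    - [0,0,0]
    - [0,0,0]
    - [0,0,0]
    - [0,0,0]
  jaw: [0,0,0,0,0,0,0,0]

```text
time: 3.78
tool_pos: [0.5109, 0.1229, 0.0378]
tool_rot: [3.141, -0.0, 0.171]
contact_force: [-0.5, -0.2, 0.9]
opening: 0.0007
grip_force: 0.5
```

Contact is expected about here. I press 3 mm further.

apply_moves:
  delta_pos:
    - [0,0,-0.0025]
    - [0,0,-0.005]
    - [0,0,-0.0075]
    - [0,0,-0.0075]
    - [0,0,-0.0075]
    - [0,0,-0.0075]
  dr:
    - [0,0,0]
    - [0,0,0]
    - [0,0,0]
    - [0,0,0]
    - [0,0,0]
    - [0,0,0]
  jaw: [0,0,0,0,0,0]

```text
time: 4.28
tool_pos: [0.5109, 0.1229, 0.0348]
tool_rot: [3.142, -0.0, 0.171]
contact_force: [-0.7, -0.4, 3.0]
opening: 0.0009
grip_force: 1.5
```

Run:
```python
from cell import telemetry
s=telemetry.observe();print(s['tool_pos'],s['contact_force'],s['torque'])
```

```text
[0.5109278  0.1228686  0.03482791] [-0.73440976 -0.40680867  2.95360908] [ 0.04137518  0.12429532 -0.01977113]
```

Force is about 3 N, which is right. Now I slide to stone 2.

apply_moves:
  delta_pos:
    - [0.008,0.001,-0.001]
    - [0.023,0.003,-0.001]
    - [0.04,0.0045,-0.001]
    - [0.057,0.0065,-0.001]
    - [0.07,0.008,-0.001]
    - [0.076,0.0086,-0.001]
    - [0.076,0.0086,-0.001]
    - [0.076,0.0086,-0.001]
  dr:
    - [0,0,0]
    - [0,0,0]
    - [0,0,0]
    - [0,0,0]
    - [0,0,0]
    - [0,0,0]
    - [0,0,0]
    - [0,0,0]
  jaw: [0,0,0,0,0,0,0,0]

```text
time: 4.95
tool_pos: [0.5425, 0.1264, 0.0346]
tool_rot: [3.141, -0.003, 0.171]
contact_force: [2.1, -0.8, 3.2]
opening: 0.0009
grip_force: 1.6
```

apply_moves:
  delta_pos:
    - [0,0,0]
    - [0.012,-0.003,0]
    - [0.03,-0.008,0]
    - [0.048,-0.013,0]
    - [0.065,-0.019,0]
    - [0.075,-0.0215,0]
    - [0.075,-0.0215,0]
    - [0.075,-0.0215,0]
  dr:
    - [0,0,0]
    - [0,0,0]
    - [0,0,0]
    - [0,0,0]
    - [0,0,0]
    - [0,0,0]
    - [0,0,0]
    - [0,0,0]
  jaw: [0,0,0,0,0,0,0,0]

```text
time: 5.62
tool_pos: [0.5726, 0.1172, 0.0345]
tool_rot: [3.141, -0.002, 0.17]
contact_force: [2.3, -1.1, 2.9]
opening: 0.0005
grip_force: 1.6
```

apply_moves:
  delta_pos:
    - [0,0,0]
    - [0.009,-0.008,0]
    - [0.023,-0.02,0]
    - [0.037,-0.032,0]
    - [0.05,-0.044,0]
    - [0.058,-0.052,0]
    - [0.058,-0.052,0]
    - [0.058,-0.052,0]
  dr:
    - [0,0,0]
    - [0,0,0]
    - [0,0,0]
    - [0,0,0]
    - [0,0,0]
    - [0,0,0]
    - [0,0,0]
    - [0,0,0]
  jaw: [0,0,0,0,0,0,0,0]

```text
time: 6.28
tool_pos: [0.5955, 0.0959, 0.0345]
tool_rot: [3.14, -0.002, 0.17]
contact_force: [0.6, -2.4, 3.8]
opening: 0.0004
grip_force: 1.7
```

apply_moves:
  delta_pos:
    - [0,0,0]
    - [0.006,-0.011,0]
    - [0.013,-0.028,0]
    - [0.02,-0.045,0]
    - [0.027,-0.061,0]
    - [0.03,-0.07,0]
    - [0.03,-0.07,0]
    - [0.03,-0.07,0]
  dr:
    - [0,0,0]
    - [0,0,0]
    - [0,0,0]
    - [0,0,0]
    - [0,0,0]
    - [0,0,0]
    - [0,0,0]
    - [0,0,0]
  jaw: [0,0,0,0,0,0,0,0]

```text
time: 6.95
tool_pos: [0.6069, 0.0677, 0.0344]
tool_rot: [3.14, -0.001, 0.17]
contact_force: [1.1, -3.0, 3.6]
opening: 0.0006
grip_force: 1.7
```

apply_moves:
  delta_pos:
    - [0,0,0]
    - [0,-0.012,0]
    - [-0.001,-0.03,0]
    - [-0.002,-0.049,0]
    - [-0.003,-0.067,0]
    - [-0.004,-0.078,0]
    - [-0.004,-0.078,0]
    - [-0.004,-0.078,0]
  dr:
    - [0,0,0]
    - [0,0,0]
    - [0,0,0]
    - [0,0,0]
    - [0,0,0]
    - [0,0,0]
    - [0,0,0]
    - [0,0,0]
  jaw: [0,0,0,0,0,0,0,0]

```text
time: 7.62
tool_pos: [0.6047, 0.0364, 0.0343]
tool_rot: [3.14, 0.001, 0.17]
contact_force: [-0.7, -2.7, 3.6]
opening: 0.0002
grip_force: 1.7
```

apply_moves:
  delta_pos:
    - [0,0,0]
    - [-0.005,-0.011,0]
    - [-0.014,-0.027,0]
    - [-0.023,-0.043,0]
    - [-0.032,-0.059,0]
    - [-0.037,-0.068,0]
    - [-0.037,-0.068,0]
    - [-0.037,-0.068,0]
  dr:
    - [0,0,0]
    - [0,0,0]
    - [0,0,0]
    - [0,0,0]
    - [0,0,0]
    - [0,0,0]
    - [0,0,0]
    - [0,0,0]
  jaw: [0,0,0,0,0,0,0,0]

```text
time: 8.28
tool_pos: [0.5894, 0.0095, 0.0342]
tool_rot: [3.141, 0.002, 0.17]
contact_force: [-0.9, -2.1, 2.8]
opening: 0.0005
grip_force: 1.8
```

apply_moves:
  delta_pos:
    - [0,0,0]
    - [-0.01,-0.007,0]
    - [-0.025,-0.018,0]
    - [-0.04,-0.029,0]
    - [-0.055,-0.039,0]
    - [-0.063,-0.045,0]
    - [-0.063,-0.045,0]
    - [-0.063,-0.045,0]
  dr:
    - [0,0,0]
    - [0,0,0]
    - [0,0,0]
    - [0,0,0]
    - [0,0,0]
    - [0,0,0]
    - [0,0,0]
    - [0,0,0]
  jaw: [0,0,0,0,0,0,0,0]

```text
time: 8.95
tool_pos: [0.5637, -0.008, 0.0342]
tool_rot: [3.141, 0.002, 0.171]
contact_force: [-1.8, -2.2, 3.9]
opening: 0.0006
grip_force: 1.8
```

apply_moves:
  delta_pos:
    - [0,0,0]
    - [-0.012,-0.002,0]
    - [-0.03,-0.006,0]
    - [-0.048,-0.011,0]
    - [-0.065,-0.015,0]
    - [-0.073,-0.017,0]
    - [-0.073,-0.017,0]
    - [-0.073,-0.017,0]
  dr:
    - [0,0,0]
    - [0,0,0]
    - [0,0,0]
    - [0,0,0]
    - [0,0,0]
    - [0,0,0]
    - [0,0,0]
    - [0,0,0]
  jaw: [0,0,0,0,0,0,0,0]

```text
time: 9.62
tool_pos: [0.5343, -0.0145, 0.0341]
tool_rot: [-3.141, 0.003, 0.171]
contact_force: [-2.3, -1.5, 3.9]
opening: 0.0006
grip_force: 1.8
```

apply_moves:
  delta_pos:
    - [0,0,0]
    - [0,0,0]
    - [0,0,0]
  dr:
    - [0,0,0]
    - [0,0,0]
    - [0,0,0]
  jaw: [0,0,0]

```text
time: 9.87
tool_pos: [0.535, -0.0142, 0.034]
tool_rot: [-3.141, 0.002, 0.171]
contact_force: [-3.2, -0.2, 3.8]
opening: 0.0001
grip_force: 1.8
```

All nine stones were pressed at about 3–4 N. Now I lift straight up and back away.

apply_moves:
  delta_pos:
    - [0,0,0.005]
    - [0,0,0.015]
    - [0,0,0.04]
    - [0,0,0.09]
    - [0,0,0.16]
    - [0,0,0.24]
    - [0,0,0.32]
    - [0,0,0.4]
  dr:
    - [0,0,0]
    - [0,0,0]
    - [0,0,0]
    - [0,0,0]
    - [0,0,0]
    - [0,0,0]
    - [0,0,0]
    - [0,0,0]
  jaw: [0,0,0,0,0,0,0,0]

```text
time: 10.53
tool_pos: [0.5357, -0.0141, 0.1968]
tool_rot: [3.141, -0.001, 0.171]
contact_force: [0.9, -0.5, -0.5]
opening: 0.0008
grip_force: 0.0
```

apply_moves:
  delta_pos:
    - [-0.02,-0.05,0.02]
    - [-0.06,-0.13,0.05]
    - [-0.1,-0.21,0.08]
    - [-0.14,-0.29,0.1]
    - [-0.18,-0.37,0.1]
    - [-0.22,-0.45,0.1]
    - [-0.25,-0.5,0.1]
    - [-0.25,-0.5,0.1]
  dr:
    - [0,0,0]
    - [0,0,0]
    - [0,0,0]
    - [0,0,0]
    - [0,0,0]
    - [0,0,0]
    - [0,0,0]
    - [0,0,0]
  jaw: [0,0,0,0,0,0,0,0]

```text
time: 11.2
tool_pos: [0.4341, -0.2177, 0.2353]
tool_rot: [3.139, -0.0, 0.167]
contact_force: [0.3, 0.1, 1.0]
opening: 0.0008
grip_force: 0.0
```

Run:
```python
from cell import telemetry, eyes
import cv2
cv2.imwrite("pics/end.png",eyes.read_camera("top")[:,:,::-1])
s=telemetry.observe();print(s['tool_pos'],s['contact_force'],s['time'])
```

```text
[ 0.43499641 -0.21595258  0.23518543] [ 0.27402689  0.19647699 -0.17004337] 11.25
```

View pics/end.png

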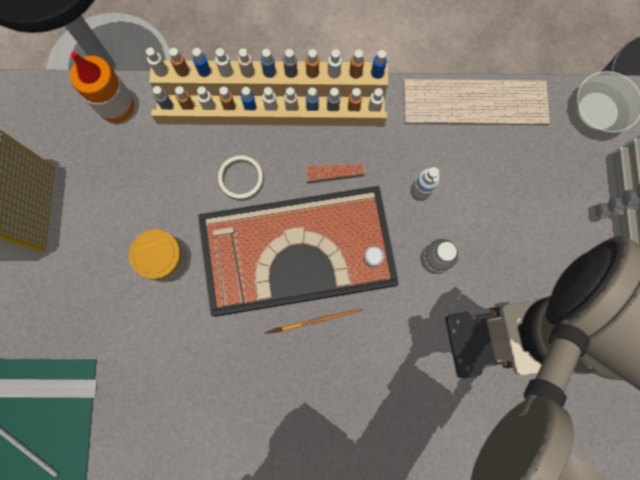

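The panel sits in its bed with the arch at (302,265) as before. The tin at (374,256) and the other things have not moved, and the hand is clear.

```bash
python3 -c "
from cell import job
print(job.hand_in())"
```

```text
the job is handed in; nothing more can be done
None
```

I pressed all nine arch stones in order, measuring about 3–4 N at each; in the last picture the panel was back in its bed, nothing else had visibly moved and the hand was clear. I handed the job in at about 11 s, and no verdict came back.

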